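Gauge the slot depth and mark the tally

ROBOT

A 7-joint arm with a two-finger parallel gripper is mounted at the origin on the work surface. World frame = base frame: x ahead of the robot, y to its left, z up, the work surface at z = 0. Lengths are in m, angles in rad, forces in N, time in s.
With the tool pointing down it reaches from about 0.425 to 0.925 m from the base axis. Payload 6.8 kg.
Tool frame: the origin (TCP) lies on the mounting face of the last link; the fingertips stand 173 mm ahead of it and the grasp point (between the pads) lies 155 mm ahead of it; y points along the fingers, x is the direction in which the jaws open and shut, and the axes are right-handed (so a half turn about y gives the same grasp; the last joint's range is limited). The gripper opens to 85 mm and grips with 20 to 120 N. Pads are 22 mm wide; open, the fingers measure 114 mm over their backs; the gripper's body (76 mm by 85 mm) begins 54 mm behind the grasp point. The pads swing forward as they close: fully open they stand 13 mm farther back than shut.
Start: joints at [1.092, 0.477, 0.022, 1.555, -0.011, 1.109, -0.083], TCP at [0.245, -0.629, 0.405] pointing down, gripper open.
Joint ranges: [-2.96, 2.96], [-0.34, 2.1], [-1.41, 1.46], [0.24, 2.44], [-1.37, 4.51], [0.17, 1.92], [-2.96, 2.96]. Speed limits (rad/s): [2.39, 2.39, 3.14, 3.14, 3.14, 3.14, 3.14].

INTERFACE

Orientations are given as a rotation vector (axis times angle).
In Python, from bench import r gives the robot as it stands.
- The arm moves only by the tool step_arm, never from a script. Its arguments are lists of equal length, an entry for each row: "xyz": the shift along the tool's x, y, z scaled (see below), a list of three; "rotation": the turn, a rotation vector about the tool's x, y, z scaled (see below), a list of three. A call has 1 to 20 rows; each row is the pose to reach, as a shift and turn from the pose measured when the call began, along the tool's axes at that moment; what a row does not reach only later rows make up. The controller multiplies each number of a shift by 30 cm and each number of a turn by 90 degrees. A row lasts 1/8 s, in which the tool goes at most 62.5 mm and 10.7 degrees, less where a joint would pass 70% of its speed; a pose out of reach is approached as far as the arm can. A call with a number of a shift or a turn outside -1 to 1 is refused whole. A call with a gripper value outside its range is refused whole. "grip" is the closure, from 0 (fully open) to 1 (shut), set as the call begins (left out, the last holds). The fingers move at their own pace and stop on an object; "force" is the grip in N (left out, the last holds). Time passes only in rows, so rows that repeat a pose let the fingers close. It gives the time, the measured TCP pose, the force and the opening at its end, in the units of the state.
- r.get_obs(): the state, without advancing time (a new reading comes with each control period).
- r.grab_frame(name): name is "scene" or "top"; returns a dict with "pixels" (400x640x3 uint8, red, green, blue), "fx", "fy", "cx", "cy" (pixels), "dist_coeffs" ([k1, k2, p1, p2, k3] as OpenCV has them; the pictures are not rectified), "position" and "attitude" of the camera in the world. Camera axes: x right, y down, z forward; pixel columns grow to the right and rows downward; lengths in m; the calibration is good to about 2 mm. A picture is of the moment at which its call begins. There is no depth.
- r.hand_in(): hands the job in, once; it reports no verdict.
The state is a dict: "clock": time; "joints": joint angles; "qvel": joint speeds; "tau": joint torques, N m; "tcp_pos": TCP position; "orientation": TCP orientation; "contact_force": force on the tool from outside, world axes, zero at the start; "moment": the same for the moment, N m; "grip_width": finger opening in m.
Only numpy, scipy, OpenCV 4.12 (cv2) and the standard library are available. Lean on these libraries where they do the work, as an engineer would, in place of code of your own. Each camera call takes 0.05 s, during which the arm holds its last target.

TASK

Take the sprung depth gauge from its stand, feel for the slot in the timber block with the probe only lightly pressed (the tell-tale keeps the highest push and cannot be reset, so never press the gauge down on the plain face), then push it gently, 30 N at most, until the foot sits flat over the slot and hold it there for about a second. Put the gauge back upright on its stand, and slide the tally marker to the middle of the colour that the tell-tale shows (either colour will do if it points at the line between two). Leave everything else on the bench alone.

Things in the scene. Friction and masses are not known exactly. Their poses are not given: they have to be found in the camera images.
- jig: fixed plywood tray 104 (x) x 134 (y) x 18 mm; origin under its centre, z up. In it sits a pale timber block 90 (x) x 100 (y) mm, its flat top 46 mm above the tray's underside; the block is firm, but sits anywhere along the tray's y (see face)
- face (a point): point over the tray's centre at the height of the block's top, tray's axes. The block's one slot (the groove) runs along x, 60 mm long, 10 mm wide, ends closed, dark floor, 5 to 23 mm deep (unknown). Its middle has x = 0 here, but y anywhere from -11 to +11 mm, which is not reported: find it by feel or sight
- gauge_grip (a point): loose depth gauge, about 0.23 kg, on its stand: grip point in its aluminium barrel, 45 mm above the foot's underside. Barrel 30 (x) x 26 (y) mm, from 10 to 85 mm above the foot's underside; z up. The colour scale is on its +x face
- gauge_foot (a point): centre of the underside of the gauge's steel foot, 40 (x) x 70 (y) x 10 mm, axes as gauge_grip. A round-tipped brass probe, 6 mm in diameter, stands out 34 mm straight below this point
- probe (a joint): how far the gauge's sprung probe is pushed up into the barrel, m: 0 = standing out 34 mm, 0.034 = tip level with the foot. Spring 1.5 N at 0, rising 0.12 N per mm, plus 1 N while it drives the tell-tale. With the foot flat over the slot, groove depth = 34 mm minus this
- telltale (a joint): black pointer on the gauge's +x face: highest push of the probe so far, m, same scale as probe; stays by friction, cannot be put back; starts at 0 to 0.002. Colours beside it from below: white to 0.011, yellow to 0.017 (deep groove), green to 0.023 (right), red to 0.029 (shallow), white above (pressed on the plain face: spoiled)
- stand: fixed wooden gauge stand, base 80 x 90 mm; origin under its centre, z up. Two rails along x, 60 mm long, each 28 mm wide, tops 45 mm above the underside, 24 mm gap between them: the foot lies across both, its long side along the stand's y, and the probe hangs in the gap
- tally: fixed wooden tally board 80 (x) x 180 (y) x 10 mm; origin under its centre, z up; has a track along its y with the marker, and colour bands beside it
- marker (a joint): how far the marker is slid along the tally's +y, m, 0 to 0.14; 2 N of friction, stays where left. Colours: grey 0 to 0.02 (where it starts), yellow to 0.06, green to 0.10, red to 0.14
- marker_top (a point): centre of the top of the marker's black grip, 18 x 18 mm, 30 mm high, its top 43 mm above the tally's underside; slides along the tally's y
- chisel: loose bystander: carver's chisel, wooden handle, 230 mm long, lying on the bench; origin on the bench under its middle; leave alone
- brush: loose bystander: small bench brush lying down; leave alone
- offcut: loose bystander: timber offcut 60 x 35 x 22 mm, origin under its middle; leave alone
- sandblock: loose bystander: cork sanding block 70 x 45 x 30 mm; leave alone
- tin: loose bystander: small round wax tin 44 mm wide, 30 mm high; leave alone
Mind the look-alikes: they are no part of the job. Leave any blue or purple look-alike of the stand alone.

How it is judged:
By the outcome, as a careful person would: the job done as asked, in the order asked, and still so for the second after the job is handed in, with the robot touching nothing.
It also fails if it takes over 72 s, if anything falls off the work surface, if the arm or the gripper's body presses on something with over 40 N, if the wrist force passes 120 N, or if a joint passes its speed limit or range.

## Working session

There is one attempt and no reset: what is moved stays moved. The work goes in short steps, Python scripts to look and compute and a tool call to move; the robot and the scene stay as the last step left them, time stands still between calls to the robot, and variables do not carry over. Pictures are saved under pics/ and viewed, and the job is handed in when it is done.

Besides the shell and the picture viewer there is one more tool, called after "Emit:" as a command line: name --argument value ..., lists and objects as JSON in quotes. step_arm: Moves the arm, as the interface text tells. Its arguments: {"type":"object","properties":{"xyz":{"type":"array"},"rotation":{"type":"array"},"grip":{"type":"number"},"force":{"type":"number"}},"required":["xyz","rotation"]}

```bash
mkdir -p pics; ls; python3 - <<'E'
from bench import r
import cv2
o=r.get_obs(); print(o)
for n in("scene","top"):
    f=r.grab_frame(n); cv2.imwrite(f"pics/{n}0.png",f["pixels"][:,:,::-1])
    print({k:v for k,v in f.items() if k!="pixels"})
E
```

```text
pics
{'clock': 0.0, 'joints': array([ 1.09188351,  0.47778423,  0.02237476,  1.55645786, -0.0115029 ,
        1.10927798, -0.08305841]), 'qvel': array([-0.00033456,  0.00125762,  0.00022799,  0.00084002, -0.0014566 ,
       -0.00047586, -0.00023689]), 'tau': array([ 1.49432581e-04, -5.96441245e+01,  1.60819151e+00, -2.81189328e+01,
        1.25406639e-02,  9.42642539e-03, -3.54675785e-05]), 'tcp_pos': array([ 0.2444922 , -0.62886835,  0.40373404]), 'orientation': array([-1.36121067,  0.93299935, -0.93042107]), 'contact_force': array([ 0.95808356,  0.3957008 , -0.14562632]), 'moment': array([-0.00655924, -0.01226319,  0.0488509 ]), 'grip_width': 0.08499063527423467}
{'fx': 406.1296428342561, 'fy': 406.1296428342561, 'cx': 314.1172661521443, 'cy': 194.21097389424781, 'dist_coeffs': array([-0.0755283,  0.       ,  0.       ,  0.       ,  0.       ]), 'position': array([ 1.35288255, -0.13247595,  0.89366644]), 'attitude': array([-1.82938252, -1.67285917,  0.67594959])}
{'fx': 397.5742808460878, 'fy': 397.5742808460878, 'cx': 319.7278230248762, 'cy': 198.6109954703719, 'dist_coeffs': array([0.00037039, 0.        , 0.        , 0.        , 0.        ]), 'position': array([ 0.42241552, -0.07708715,  0.91744853]), 'attitude': array([-2.1311932 ,  2.15307331, -0.13125746])}
```

View pics/scene0.png

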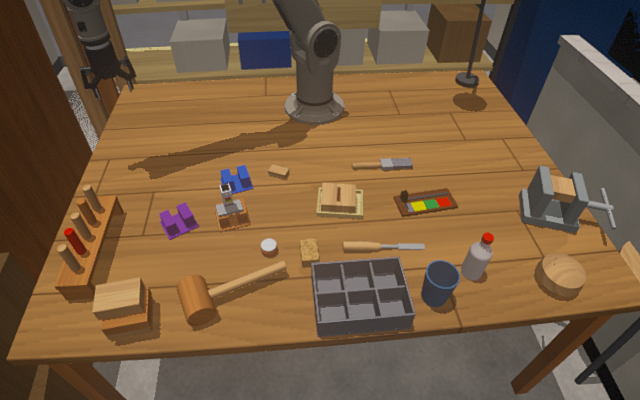

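View pics/top0.png

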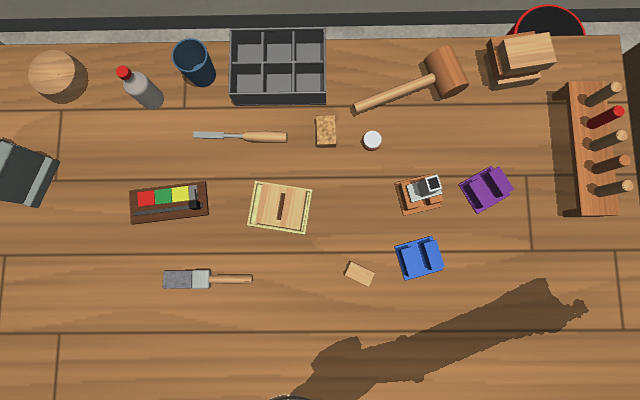

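```bash
python3 - <<'E'
from scipy.spatial.transform import Rotation as R
print(R.from_rotvec([-1.36121067,  0.93299935, -0.93042107]).as_matrix().round(3))
print(R.from_rotvec([-1.82938252, -1.67285917,  0.67594959]).as_matrix().round(3))
print(R.from_rotvec([-2.1311932 ,  2.15307331, -0.13125746]).as_matrix().round(3))
E
```

```text
[[ 0.362 -0.001  0.932]
 [-0.932  0.002  0.362]
 [-0.002 -1.    -0.   ]]
[[ 0.092  0.711 -0.697]
 [ 0.996 -0.06   0.07 ]
 [ 0.008 -0.701 -0.713]]
[[-0.009 -0.99   0.138]
 [-1.     0.011  0.015]
 [-0.017 -0.138 -0.99 ]]
```

The scene shows the gauge on its orange stand (scene ~230,210; top ~425,190), the jig at (340,198)/(281,207), and the tally at (425,203)/(168,202). The blue and purple stands are decoys. Next I'll zoom in on each item.

```bash
cat > h.py <<'E'
import numpy as np, cv2
from scipy.spatial.transform import Rotation as R
from bench import r
def K(f): return np.array([[f['fx'],0,f['cx']],[0,f['fy'],f['cy']],[0,0,1.]])
def ray(f,px,z):
    px=np.atleast_2d(np.array(px,float))
    n=cv2.undistortPoints(px.reshape(-1,1,2),K(f),f['dist_coeffs']).reshape(-1,2)
    d=np.c_[n,np.ones(len(n))]@R.from_rotvec(f['attitude']).as_matrix().T
    p=f['position']; return p+d*((z-p[2])/d[:,2])[:,None]
def rays(f,px):
    px=np.atleast_2d(np.array(px,float))
    n=cv2.undistortPoints(px.reshape(-1,1,2),K(f),f['dist_coeffs']).reshape(-1,2)
    return np.c_[n,np.ones(len(n))]@R.from_rotvec(f['attitude']).as_matrix().T
def proj(f,P):
    M=R.from_rotvec(f['attitude']).as_matrix()
    q=(np.atleast_2d(P)-f['position'])@M
    return cv2.projectPoints(q,np.zeros(3),np.zeros(3),K(f),f['dist_coeffs'])[0].reshape(-1,2)
def crop(f,x0,y0,x1,y1,s,name):
    im=f['pixels'][y0:y1,x0:x1,::-1]
    im=cv2.resize(im,None,fx=s,fy=s,interpolation=cv2.INTER_CUBIC)
    for x in range(x0,x1,10):
        cv2.line(im,(int((x-x0)*s),0),(int((x-x0)*s),6),(255,0,255),1)
        cv2.putText(im,str(x),(int((x-x0)*s),18),0,.35,(255,0,255),1)
    for y in range(y0,y1,10):
        cv2.line(im,(0,int((y-y0)*s)),(6,int((y-y0)*s)),(255,0,255),1)
        cv2.putText(im,str(y),(8,int((y-y0)*s)+4),0,.35,(255,0,255),1)
    cv2.imwrite('pics/'+name,im)
E
python3 - <<'E'
from h import *
import pickle
t=r.grab_frame('top'); s=r.grab_frame('scene')
pickle.dump((t,s),open('f0.pkl','wb'))
crop(t,385,165,455,220,11,'t_g.png')
crop(t,240,170,320,240,8,'t_j.png')
crop(t,120,170,220,230,8,'t_t.png')
crop(s,205,170,265,235,9,'s_g.png')
E
```

```text
(no output)
```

View pics/t_g.png

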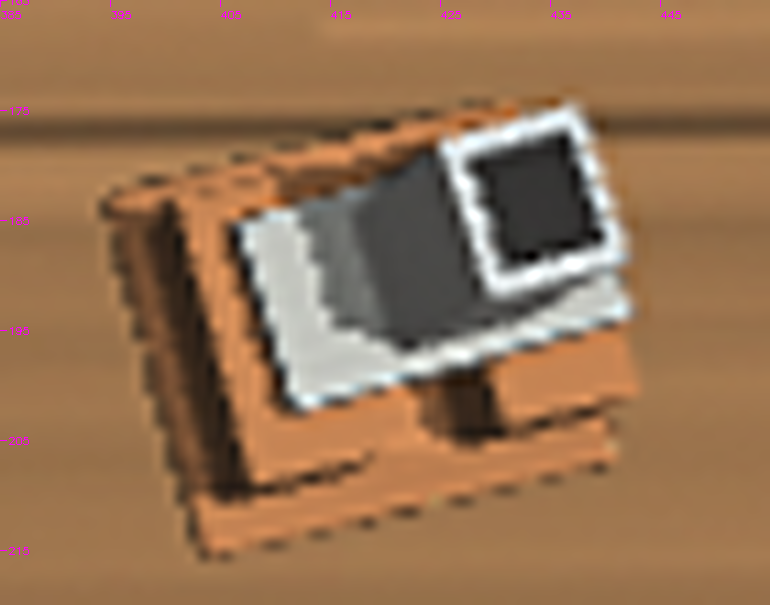

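View pics/t_j.png

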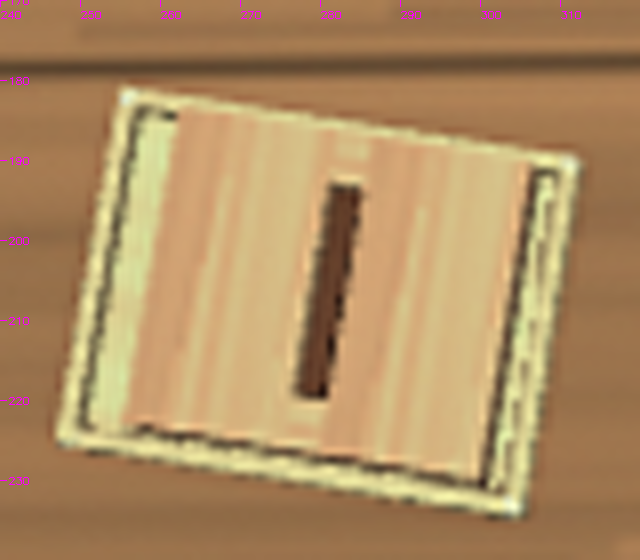

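View pics/t_t.png

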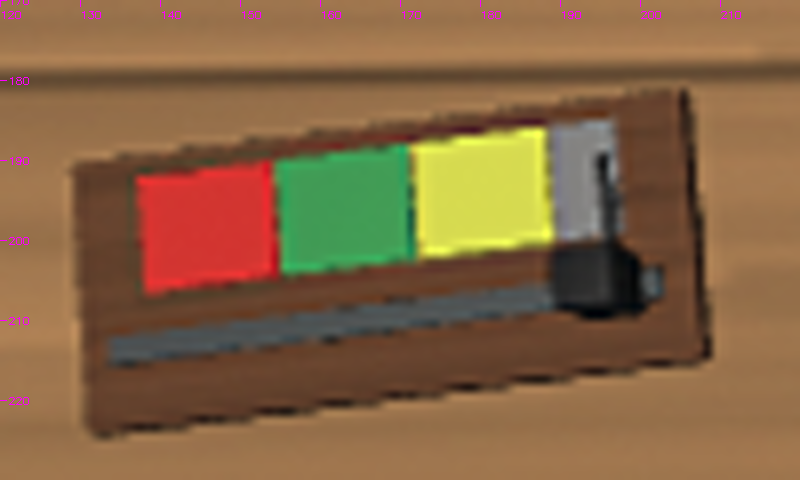

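View pics/s_g.png

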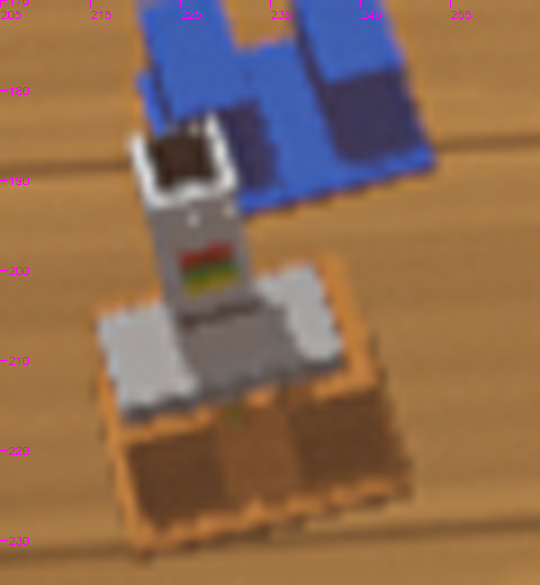

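```bash
cat > m0.py <<'E'
from h import *
import pickle
t,s=pickle.load(open('f0.pkl','rb'))
S=8
def up(f,x0,y0,x1,y1):
    return cv2.resize(f['pixels'][y0:y1,x0:x1],None,fx=S,fy=S,interpolation=cv2.INTER_CUBIC)
def topx(c,x0,y0): return (np.asarray(c,float)+.5)/S-.5+[x0,y0]
def big(m):
    c=max(cv2.findContours(m.astype(np.uint8),cv2.RETR_EXTERNAL,cv2.CHAIN_APPROX_NONE)[0],key=cv2.contourArea); return c
def fit(f,box,maskf,z,lab):
    im=up(f,*box); hsv=cv2.cvtColor(im,cv2.COLOR_RGB2HSV)
    m=maskf(hsv,im); c=big(m)[:,0]
    w=ray(f,topx(c,*box[:2]),z)[:,:2]
    rc=cv2.minAreaRect((w*1000).astype(np.float32))
    print(lab,'centre',np.round(rc[0],1),'size',np.round(rc[1],1),'ang',round(rc[2],2))
    return rc
H=lambda h:h[...,0].astype(int)
Sa=lambda h:h[...,1].astype(int)
V=lambda h:h[...,2].astype(int)
fit(t,(240,170,320,240),lambda h,i:(((H(h)>23)&(V(h)>150))|(V(h)>195)),.018,'tray')
fit(t,(270,185,292,228),lambda h,i:V(h)<140,.046,'slot')
fit(t,(240,170,320,240),lambda h,i:((H(h)<20)&(V(h)>195)),.046,'block')
fit(t,(120,170,225,230),lambda h,i:(V(h)<125),.010,'tally')
fit(t,(130,180,180,215),lambda h,i:((H(h)<5)|(H(h)>170))&(Sa(h)>160)&(V(h)>170),.010,'red')
fit(t,(130,180,180,215),lambda h,i:(H(h)>50)&(H(h)<85)&(Sa(h)>90),.010,'green')
fit(t,(160,180,200,215),lambda h,i:(H(h)>25)&(H(h)<35)&(Sa(h)>120)&(V(h)>170),.010,'yellow')
fit(t,(400,168,450,208),lambda h,i:(Sa(h)<70)&(V(h)>150),.055,'footish')
fit(t,(423,168,450,195),lambda h,i:(Sa(h)<60)&(V(h)>225),.130,'rim')
fit(t,(423,170,450,195),lambda h,i:(V(h)<80)&(np.arange(h.shape[1])[None]>26)&(np.arange(h.shape[0])[:,None]<140),.130,'hole')
E
python3 m0.py
```

```text
tray centre [529.6  29. ] size [134.8 104.7] ang 80.48
slot centre [528.5  23.1] size [10.6 60.3] ang 80.78
block centre [526.6   9.4] size [55.5 89.9] ang 81.59
tally centre [544.5 287.7] size [ 83.8 183.7] ang 6.55
red centre [555.5 341.6] size [34.2 39.1] ang 7.19
green centre [559.9 301.5] size [34.8 39.1] ang 6.28
yellow centre [564.4 261.9] size [34.3 39.3] ang 6.79
footish centre [ 564.1 -293.3] size [45.2 74.2] ang 15.17
rim centre [ 561.7 -292. ] size [28.9 25. ] ang 15.38
hole centre [ 561.6 -292.4] size [20.8 18.8] ang 15.91
```

```bash
cat > ov.py <<'E'
from h import *
import pickle
t,s=pickle.load(open('f0.pkl','rb'))
def rect(c,a,lx,ly,z):
    a=np.radians(a);X=np.array([np.cos(a),np.sin(a)]);Y=np.array([-X[1],X[0]])
    return [np.r_[np.array(c)+sx*lx/2*X+sy*ly/2*Y,z] for sx,sy in((1,1),(1,-1),(-1,-1),(-1,1))]
L=[rect((.5618,-.2921),15.4,.03,.026,.13),rect((.5618,-.2921),15.4,.04,.07,.055),rect((.5296,.029),-9.4,.104,.134,.018),rect((.5285,.0231),-9.3,.06,.01,.046),rect((.5445,.2877),6.7,.08,.18,.01)]
for f,n in((s,'s'),(t,'t')):
    im=cv2.resize(f['pixels'][:,:,::-1],None,fx=4,fy=4,interpolation=cv2.INTER_CUBIC)
    for q in L:
        p=((proj(f,np.array(q))+.5)*4-.5)
        cv2.polylines(im,[np.round(p).astype(int)],True,(255,255,0),1)
    if n=='s': a=im[660:960,840:1100]; b=im[700:900,1240:1500]; 
    else: a=im[660:880,1560:1800]; b=im[700:960,980:1260]
    cv2.imwrite(f'pics/ov_{n}a.png',cv2.resize(a,None,fx=1.8,fy=1.8)); cv2.imwrite(f'pics/ov_{n}b.png',cv2.resize(b,None,fx=1.8,fy=1.8))
E
python3 ov.py; python3 -c "
import cv2,numpy as np
a=cv2.imread('pics/ov_sa.png');b=cv2.imread('pics/ov_sb.png')
h=max(a.shape[0],b.shape[0]);f=lambda x:cv2.copyMakeBorder(x,0,h-x.shape[0],0,0,0)
o=np.hstack([f(a),f(b)]);print(o.shape);cv2.imwrite('pics/ovs.png',cv2.resize(o,(800,int(o.shape[0]*800/o.shape[1]))))"
```

```text
(540, 936, 3)
```

View pics/ovs.png

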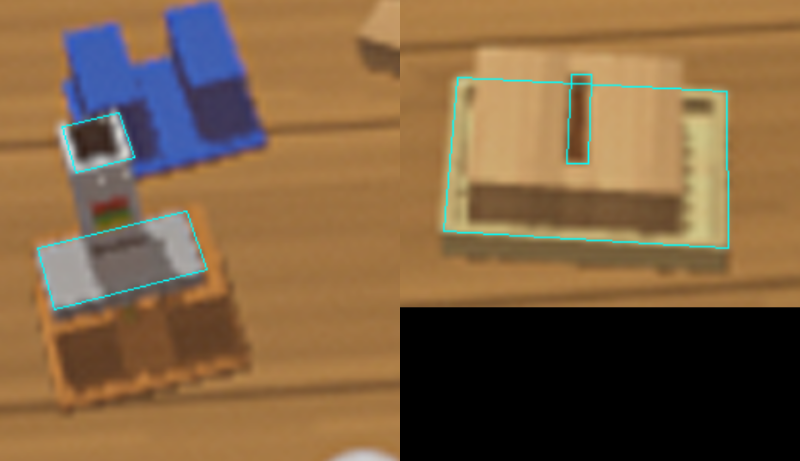

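```bash
cat >> h.py <<'E'
def go(x,y,z,yaw):
    "print scaled shift/turn to put TCP at xyz with tool y down and tool z at yaw deg"
    o=r.get_obs(); M=R.from_rotvec(o['orientation']).as_matrix()
    a=np.radians(yaw); Z=np.array([np.cos(a),np.sin(a),0]);Y=np.array([0,0,-1.]);X=np.cross(Y,Z)
    T=np.c_[X,Y,Z]
    d=M.T@(np.array([x,y,z])-o['tcp_pos']); w=R.from_matrix(M.T@T).as_rotvec()
    print('shift',np.round(d/.3,4),'turn',np.round(w/(np.pi/2),4),'mm',round(np.linalg.norm(d)*1000,1),'deg',round(np.degrees(np.linalg.norm(w)),1))
def st():
    o=r.get_obs(); M=R.from_rotvec(o['orientation']).as_matrix()
    print('t',o['clock'],'tcp',np.round(o['tcp_pos']*1000,2),'F',np.round(o['contact_force'],2),'M',np.round(o['moment'],3),'w',round(o['grip_width']*1000,2),'yaw',round(np.degrees(np.arctan2(M[1,2],M[0,2])),2),'ydir',np.round(M[:,1],4))
E
python3 -c "
from h import *
st();go(.5618,-.2921,.36,15.4);go(.5618,-.2921,.245,15.4)"
```

```text
t 0.2 tcp [ 244.51 -629.    404.08] F [0.11 0.2  0.12] M [ 0.029 -0.002  0.004] w 85.57 yaw 21.24 ydir [-5.e-04  1.e-03 -1.e+00]
shift [-0.6633  0.1475  1.3927] turn [ 0.0001  0.0649 -0.0007] mm 464.9 deg 5.8
shift [-0.6628  0.5308  1.3927] turn [ 0.0001  0.0649 -0.0007] mm 489.4 deg 5.8
```

Emit:
step_arm --xyz '[[-0.1,0,0.2],[-0.2,0,0.4],[-0.3,0,0.6],[-0.4,0,0.8],[-0.45,0,0.95],[-0.45,0,0.95]]' --rotation '[[0,0.03,0],[0,0.065,0],[0,0.065,0],[0,0.065,0],[0,0.065,0],[0,0.065,0]]' --grip 0

```text
clock: 0.95
tcp_pos: [0.4659, -0.3946, 0.4042]
orientation: [-1.324, 1.002, -1.0]
contact_force: [-1.3, -1.0, 1.0]
grip_width: 0.0854
```

```bash
python3 -c "
from h import *
st();go(.5618,-.2921,.34,15.4);go(.5618,-.2921,.245,15.4)"
```

```text
t 0.95 tcp [ 465.85 -394.63  404.18] F [-1.25 -0.97  0.98] M [-0.033  0.023  0.008] w 85.44 yaw 15.97 ydir [ 0.0017  0.0035 -1.    ]
shift [-0.24    0.2157  0.4009] turn [-0.0017  0.0063 -0.0019] mm 154.4 deg 0.6
shift [-0.239   0.5324  0.4001] turn [-0.0017  0.0063 -0.0019] mm 212.3 deg 0.6
```

Emit:
step_arm --xyz '[[-0.1,0,0.16],[-0.2,0.1,0.33],[-0.24,0.2,0.401],[-0.24,0.2,0.401],[-0.24,0.2,0.401]]' --rotation '[[0,0.006,0],[0,0.006,0],[-0.0017,0.006,-0.002],[-0.0017,0.006,-0.002],[-0.0017,0.006,-0.002]]'

```text
clock: 1.58
tcp_pos: [0.5611, -0.2937, 0.345]
orientation: [-1.325, 1.01, -1.01]
contact_force: [-0.8, -0.8, 0.4]
grip_width: 0.0853
```

```bash
python3 -c "
from h import *
st();go(.5618,-.2921,.245,15.4)
f=r.grab_frame('top'); crop(f,385,150,475,220,8,'t1.png')"
```

```text
t 1.575 tcp [ 561.07 -293.73  345.  ] F [-0.79 -0.85  0.45] M [-0.014  0.04   0.034] w 85.26 yaw 15.33 ydir [-5.0e-04 -1.3e-03 -1.0e+00]
shift [-0.005   0.3333  0.004 ] turn [ 0.0005 -0.0008  0.0007] mm 100.0 deg 0.1
```

View pics/t1.png

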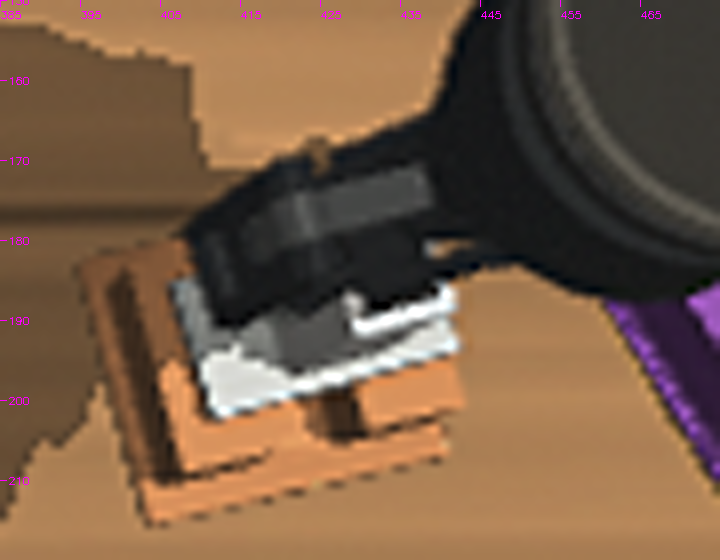

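The gripper is over the barrel: its rim shows at (435,191) and the finger is to the left. I'll go down slowly, then close.

Emit:
step_arm --xyz '[[-0.005,0.1,0.004],[-0.005,0.2,0.004],[-0.005,0.27,0.004],[-0.005,0.333,0.004],[-0.005,0.333,0.004],[-0.005,0.333,0.004]]' --rotation '[[0,0,0],[0,0,0],[0,0,0],[0,0,0],[0,0,0],[0,0,0]]'

```text
clock: 2.38
tcp_pos: [0.562, -0.2932, 0.2467]
orientation: [-1.324, 1.009, -1.014]
contact_force: [-0.2, -0.5, -0.5]
grip_width: 0.0853
```

```bash
python3 -c "
from h import *
st();go(.5618,-.2921,.245,15.4)"
```

```text
t 2.375 tcp [ 562.02 -293.22  246.69] F [-0.15 -0.5  -0.52] M [-0.025  0.01  -0.026] w 85.34 yaw 15.23 ydir [ 0.0019 -0.0026 -1.    ]
shift [-0.0038  0.0056  0.0003] turn [-0.0007 -0.0019  0.0019] mm 2.0 deg 0.3
```

Emit:
step_arm --xyz '[[-0.003,0.005,0],[-0.003,0.005,0],[-0.003,0.005,0],[-0.003,0.005,0],[-0.003,0.005,0],[-0.003,0.005,0],[-0.003,0.005,0],[-0.003,0.005,0]]' --rotation '[[0,0,0],[0,0,0],[0,0,0],[0,0,0],[0,0,0],[0,0,0],[0,0,0],[0,0,0]]' --grip 1 --force 80

```text
clock: 3.38
tcp_pos: [0.562, -0.2925, 0.2456]
orientation: [-1.324, 1.008, -1.014]
contact_force: [-0.6, -1.5, 5.4]
grip_width: 0.0252
```

```bash
python3 -c "
from h import *
st();go(.5618,-.2921,.40,15.4)"
```

```text
t 3.375 tcp [ 561.97 -292.46  245.6 ] F [-0.6  -1.51  5.36] M [0.098 0.175 0.016] w 25.18 yaw 15.23 ydir [ 0.0025 -0.0029 -1.    ]
shift [ 5.000e-04 -5.147e-01  6.000e-04] turn [-0.0011 -0.0018  0.0022] mm 154.4 deg 0.3
```

Emit:
step_arm --xyz '[[0,-0.08,0],[0,-0.17,0],[0,-0.27,0],[0,-0.33,0],[0,-0.33,0]]' --rotation '[[0,0,0],[0,0,0],[0,0,0],[0,0,0],[0,0,0]]'

```text
clock: 4.0
tcp_pos: [0.5619, -0.2922, 0.3453]
orientation: [-1.324, 1.007, -1.016]
contact_force: [0.8, -1.1, -2.7]
grip_width: 0.0255
```

```bash
python3 -c "
from h import *
st();go(.5286,.0231,.325,-9.4)
f=r.grab_frame('scene'); crop(f,190,130,270,230,6,'s2.png')"
```

```text
t 4.0 tcp [ 561.92 -292.22  345.28] F [ 0.77 -1.12 -2.73] M [-0.051  0.038  0.001] w 25.47 yaw 15.23 ydir [ 0.0041 -0.0036 -1.    ]
shift [-1.0436  0.0633  0.1688] turn [-0.0025  0.2737  0.0024] mm 317.7 deg 24.6
```

View pics/s2.png

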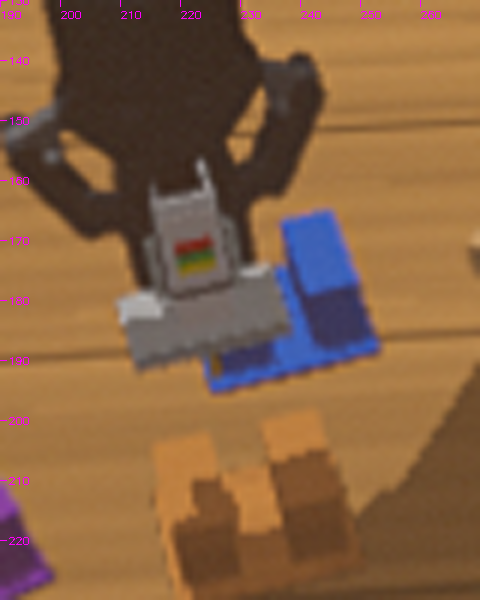

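Emit:
step_arm --xyz '[[-0.15,0,0.02],[-0.32,0,0.05],[-0.5,0,0.08],[-0.68,0,0.11],[-0.85,0,0.14],[-0.98,0,0.16],[-0.98,0,0.16]]' --rotation '[[0,0.05,0],[0,0.12,0],[0,0.2,0],[0,0.274,0],[0,0.274,0],[0,0.274,0],[0,0.274,0]]'

```text
clock: 4.92
tcp_pos: [0.5297, 0.0082, 0.3417]
orientation: [-1.132, 1.324, -1.325]
contact_force: [0.8, 0.1, -2.3]
grip_width: 0.0254
```

```bash
python3 -c "
from h import *
st();go(.5286,.0231,.300,-9.4)"
```

```text
t 4.925 tcp [529.65   8.21 341.7 ] F [ 0.85  0.08 -2.34] M [-0.003  0.038  0.071] w 25.35 yaw -9.04 ydir [-6.0e-04 -1.3e-03 -1.0e+00]
shift [-0.0487  0.1389 -0.0112] turn [0.0003 0.004  0.0009] mm 44.3 deg 0.4
```

Emit:
step_arm --xyz '[[-0.03,0.06,-0.005],[-0.0487,0.139,-0.011],[-0.0487,0.139,-0.011],[-0.0487,0.139,-0.011],[-0.0487,0.139,-0.011]]' --rotation '[[0,0.004,0],[0,0.004,0],[0,0.004,0],[0,0.004,0],[0,0.004,0]]'

```text
clock: 5.55
tcp_pos: [0.5291, 0.0225, 0.3007]
orientation: [-1.127, 1.328, -1.331]
contact_force: [1.0, -0.6, -2.6]
grip_width: 0.0257
```

```bash
python3 -c "
from h import *
st();go(.5286,.0231,.282,-9.4)
f=r.grab_frame('scene'); crop(f,300,130,380,230,6,'s3.png')
print(proj(f,[.5286,.0231,.046]),proj(f,[.5286,.0231,.065]))"
```

```text
t 5.55 tcp [529.09  22.48 300.72] F [ 0.97 -0.61 -2.57] M [ 0.    -0.042 -0.006] w 25.66 yaw -9.45 ydir [ 7.0e-04 -1.4e-03 -1.0e+00]
shift [-0.0018  0.0624 -0.002 ] turn [-0.0006 -0.0006  0.0008] mm 18.7 deg 0.1
[[338.74963669 193.76672671]] [[339.08359164 189.16795261]]
```

View pics/s3.png

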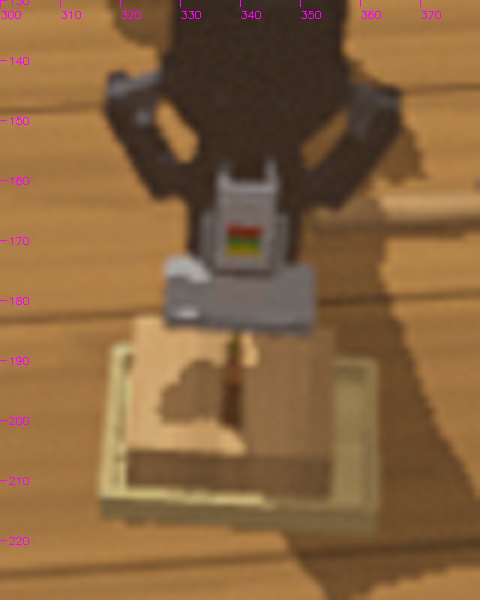

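Emit:
step_arm --xyz '[[-0.002,0.03,-0.002],[-0.002,0.06,-0.002],[-0.002,0.07,-0.002],[-0.002,0.074,-0.002],[-0.002,0.077,-0.002],[-0.002,0.077,-0.002],[-0.002,0.077,-0.002],[-0.002,0.077,-0.002]]' --rotation '[[0,0,0],[0,0,0],[0,0,0],[0,0,0],[0,0,0],[0,0,0],[0,0,0],[0,0,0]]'

```text
clock: 6.6
tcp_pos: [0.5286, 0.0233, 0.2778]
orientation: [-1.127, 1.328, -1.331]
contact_force: [0.8, -0.0, -1.8]
grip_width: 0.0252
```

```bash
python3 -c "
from h import *
st()"
```

```text
t 6.6 tcp [528.59  23.27 277.75] F [ 0.75 -0.01 -1.78] M [-0.012  0.02  -0.033] w 25.19 yaw -9.45 ydir [ 0.001  -0.0013 -1.    ]
```

Emit:
step_arm --xyz '[[0,0.003,0],[0,0.005,0],[0,0.005,0],[0,0.005,0]]' --rotation '[[0,0,0],[0,0,0],[0,0,0],[0,0,0]]'

```text
clock: 7.1
tcp_pos: [0.5286, 0.0233, 0.2763]
orientation: [-1.127, 1.328, -1.331]
contact_force: [0.1, 0.3, -2.3]
grip_width: 0.025
```

```bash
cat > avg.py <<'E'
from h import *
A=[];T=[]
for i in range(6):
    f=r.grab_frame('scene'); o=r.get_obs(); A.append(o['contact_force']);T.append(o['tcp_pos']*1000)
print('F',np.mean(A,0).round(2),np.std(A,0).round(2),'tcp',np.mean(T,0).round(2),o['clock'])
E
python3 avg.py
```

```text
F [ 0.22 -0.17 -2.51] [0.27 0.5  0.37] tcp [528.59  23.28 276.26] 7.4
```

Emit:
step_arm --xyz '[[0,0.01,0],[0,0.02,0],[0,0.03,0],[0,0.04,0],[0,0.05,0],[0,0.05,0],[0,0.05,0]]' --rotation '[[0,0,0],[0,0,0],[0,0,0],[0,0,0],[0,0,0],[0,0,0],[0,0,0]]'

```text
clock: 8.28
tcp_pos: [0.5286, 0.0233, 0.2613]
orientation: [-1.127, 1.328, -1.331]
contact_force: [-0.9, 0.1, -1.0]
grip_width: 0.0251
```

```bash
python3 avg.py
```

```text
F [-0.97  0.16 -0.01] [0.55 0.57 0.68] tcp [528.61  23.26 261.32] 8.575
```

Emit:
step_arm --xyz '[[0,0.01,0],[0,0.02,0],[0,0.03,0],[0,0.04,0],[0,0.042,0],[0,0.042,0],[0,0.042,0]]' --rotation '[[0,0,0],[0,0,0],[0,0,0],[0,0,0],[0,0,0],[0,0,0],[0,0,0]]'

```text
clock: 9.45
tcp_pos: [0.5286, 0.0232, 0.2487]
orientation: [-1.127, 1.328, -1.331]
contact_force: [-1.0, 0.2, 1.6]
grip_width: 0.0252
```

```bash
python3 avg.py
```

```text
F [-1.1   0.29  1.76] [0.4  0.4  0.26] tcp [528.62  23.25 248.74] 9.75
```

Emit:
step_arm --xyz '[[0,0.002,0],[0,0.004,0],[0,0.005,0],[0,0.005,0]]' --rotation '[[0,0,0],[0,0,0],[0,0,0],[0,0,0]]'

```text
clock: 10.25
tcp_pos: [0.5286, 0.0232, 0.2472]
orientation: [-1.127, 1.328, -1.331]
contact_force: [-0.7, -0.1, 3.0]
grip_width: 0.0249
```

```bash
python3 avg.py; python3 -c "
from h import *
st()"
```

```text
F [-1.25 -0.56  2.98] [0.25 0.59 0.51] tcp [528.63  23.25 247.23] 10.55
t 10.55 tcp [528.62  23.26 247.22] F [-1.1  -1.16  3.25] M [0.014 0.276 0.03 ] w 25.21 yaw -9.44 ydir [ 0.0011 -0.0013 -1.    ]
```

Emit:
step_arm --xyz '[[0,0.001,0],[0,0.0025,0],[0,0.0025,0],[0,0.0025,0]]' --rotation '[[0,0,0],[0,0,0],[0,0,0],[0,0,0]]'

```text
clock: 11.05
tcp_pos: [0.5287, 0.0232, 0.2465]
orientation: [-1.127, 1.328, -1.331]
contact_force: [-0.9, -1.1, 4.9]
grip_width: 0.0251
```

```bash
python3 avg.py; python3 -c "
from h import *
st()"
```

```text
F [-1.22  0.09  3.7 ] [0.27 0.22 0.39] tcp [528.64  23.24 246.51] 11.35
t 11.35 tcp [528.65  23.24 246.51] F [-1.43 -0.07  4.28] M [-0.054  0.341 -0.034] w 25.28 yaw -9.45 ydir [ 0.0012 -0.0012 -1.    ]
```

Emit:
step_arm --xyz '[[0,0.001,0],[0,0.003,0],[0,0.003,0],[0,0.003,0]]' --rotation '[[0,0,0],[0,0,0],[0,0,0],[0,0,0]]'

```text
clock: 11.85
tcp_pos: [0.5287, 0.0232, 0.2464]
orientation: [-1.126, 1.328, -1.331]
contact_force: [-3.9, -1.6, 13.6]
grip_width: 0.0254
```

```bash
python3 avg.py; python3 -c "
from h import *
st()"
```

```text
F [-4.7  -1.02 13.05] [0.32 0.63 0.37] tcp [528.65  23.23 246.43] 12.15
t 12.15 tcp [528.65  23.21 246.41] F [-4.71 -1.43 12.86] M [0.027 1.002 0.033] w 24.98 yaw -9.45 ydir [ 0.0013 -0.0013 -1.    ]
```

Emit:
step_arm --xyz '[[0,0.003,0],[0,0.0042,0],[0,0.0042,0],[0,0.0042,0],[0,0.0042,0],[0,0.0042,0]]' --rotation '[[0,0,0],[0,0,0],[0,0,0],[0,0,0],[0,0,0],[0,0,0]]'

```text
clock: 12.9
tcp_pos: [0.5287, 0.0232, 0.2464]
orientation: [-1.126, 1.328, -1.332]
contact_force: [-6.3, -1.1, 17.1]
grip_width: 0.0253
```

```bash
python3 avg.py; python3 -c "
from h import *
st()
f=r.grab_frame('scene'); crop(f,300,130,380,230,6,'s4.png')
f=r.grab_frame('top'); crop(f,240,150,320,240,6,'t4.png')"
```

```text
F [-6.24 -0.79 17.12] [0.46 0.42 0.41] tcp [528.65  23.23 246.4 ] 13.2
t 13.2 tcp [528.66  23.23 246.39] F [-5.85 -0.69 17.44] M [0.109 1.308 0.038] w 25.19 yaw -9.46 ydir [ 0.0015 -0.0014 -1.    ]
```

View pics/s4.png

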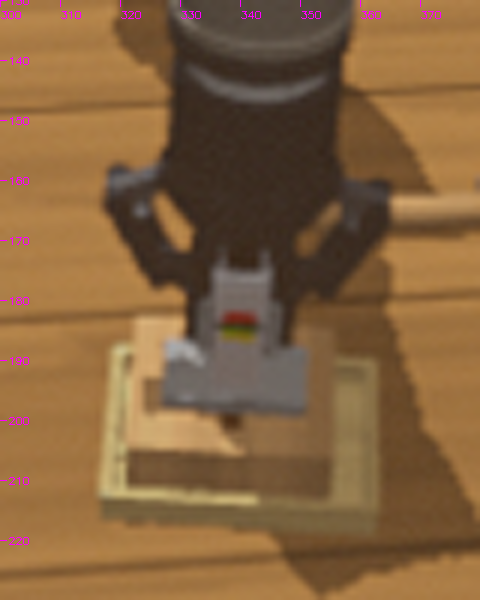

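Emit:
step_arm --xyz '[[0,-0.05,0],[0,-0.14,0],[0,-0.3,0],[0,-0.45,0],[0,-0.6,0],[0,-0.75,0],[0,-0.9,0],[0,-0.9,0]]' --rotation '[[0,0,0],[0,0,0],[0,0,0],[0,0,0],[0,0,0],[0,0,0],[0,0,0],[0,0,0]]'

```text
clock: 14.3
tcp_pos: [0.5287, 0.0238, 0.5203]
orientation: [-1.12, 1.323, -1.334]
contact_force: [-0.1, 0.2, -3.0]
grip_width: 0.025
```

```bash
python3 avg.py; python3 -c "
from h import *
st()
go(.72,-.05,.66,3)
f=r.grab_frame('top'); crop(f,240,150,320,240,6,'t5.png')
f=r.grab_frame('scene'); crop(f,290,30,410,150,5,'s5.png')"
```

```text
F [ 0.08 -0.28 -2.7 ] [0.3  0.65 0.29] tcp [527.9   23.56 515.39] 14.6
t 14.6 tcp [527.94  23.55 514.72] F [ 0.5   0.12 -2.67] M [ 0.057 -0.035  0.032] w 25.12 yaw -9.46 ydir [-0.0015 -0.0018 -1.    ]
shift [ 0.1376 -0.4848  0.6712] turn [ 0.0009 -0.1384  0.0012] mm 251.8 deg 12.5
```

View pics/s5.png

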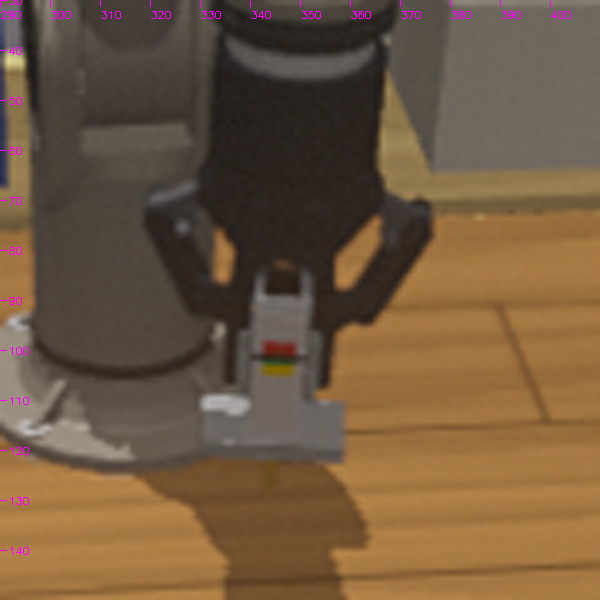

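Emit:
step_arm --xyz '[[0.03,-0.1,0.12],[0.06,-0.2,0.25],[0.09,-0.3,0.4],[0.12,-0.4,0.55],[0.14,-0.48,0.67],[0.14,-0.48,0.67],[0.14,-0.48,0.67]]' --rotation '[[0,-0.05,0],[0,-0.1,0],[0,-0.14,0],[0.08,-0.14,0],[0.16,-0.14,0],[0.25,-0.14,0],[0.25,-0.14,0]]'

```text
clock: 15.58
tcp_pos: [0.7192, -0.0507, 0.6584]
orientation: [-0.969, 0.864, -1.351]
contact_force: [-0.2, 0.6, -2.6]
grip_width: 0.0253
```

```bash
python3 -c "
from h import *
st(); print(r.get_obs()['joints'].round(2))
f=r.grab_frame('scene'); cv2.imwrite('pics/s6full.png',f['pixels'][:,:,::-1])"
```

```text
t 15.575 tcp [719.17 -50.74 658.4 ] F [-0.19  0.57 -2.65] M [ 0.026  0.711 -0.035] w 25.3 yaw 3.85 ydir [ 0.3782 -0.022  -0.9255]
[ 0.02  0.36 -0.07  1.2   0.06  1.2  -1.56]
```

View pics/s6full.png

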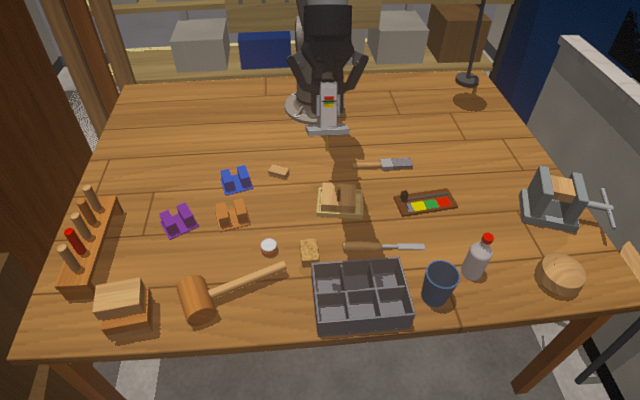

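```bash
python3 -c "
from h import *
im=cv2.imread('pics/s6full.png'); f={'pixels':im[:,:,::-1]}
crop(f,300,70,360,140,8,'s6.png')
print(f['pixels'][92:112,324:336].tolist()) if 0 else None
for y in range(92,112): print(y,[tuple(int(c) for c in f['pixels'][y,x]) for x in (322,324,326,328,330,332,334)])"
```

```text
92 [(150, 142, 139), (148, 138, 132), (149, 139, 133), (149, 137, 133), (148, 137, 132), (148, 137, 132), (150, 139, 133)]
93 [(151, 143, 138), (149, 138, 132), (148, 138, 133), (150, 139, 134), (147, 137, 131), (149, 138, 133), (149, 139, 134)]
94 [(152, 143, 139), (150, 140, 134), (148, 140, 135), (149, 140, 134), (148, 141, 135), (149, 140, 135), (150, 140, 135)]
95 [(150, 142, 138), (149, 139, 135), (150, 143, 139), (149, 143, 138), (149, 141, 137), (149, 142, 137), (151, 141, 136)]
96 [(152, 143, 141), (147, 107, 101), (147, 84, 78), (146, 85, 81), (157, 79, 72), (146, 77, 72), (151, 123, 119)]
97 [(150, 144, 141), (140, 78, 71), (145, 37, 27), (145, 38, 27), (146, 32, 20), (146, 33, 23), (150, 119, 113)]
98 [(152, 144, 142), (144, 77, 71), (148, 30, 15), (148, 30, 16), (147, 31, 12), (148, 36, 20), (151, 120, 116)]
99 [(152, 145, 142), (147, 81, 74), (151, 39, 21), (150, 40, 23), (150, 37, 20), (130, 51, 29), (144, 126, 119)]
100 [(130, 122, 119), (87, 88, 63), (77, 80, 39), (80, 75, 42), (82, 66, 41), (71, 68, 41), (96, 90, 80)]
101 [(83, 73, 70), (50, 48, 33), (47, 51, 35), (
[... 539 characters left out ...]
 59), (162, 137, 0), (161, 136, 0), (161, 136, 0), (162, 137, 15), (152, 139, 124)]
107 [(152, 143, 141), (151, 133, 99), (157, 139, 85), (155, 137, 84), (155, 138, 100), (153, 137, 111), (151, 139, 135)]
108 [(152, 144, 140), (150, 138, 136), (151, 139, 140), (150, 139, 140), (152, 140, 139), (148, 137, 134), (146, 135, 131)]
109 [(150, 141, 137), (150, 139, 135), (150, 139, 136), (148, 138, 134), (150, 138, 135), (150, 139, 135), (150, 138, 133)]
110 [(149, 140, 135), (150, 139, 133), (151, 139, 134), (150, 138, 134), (150, 139, 133), (151, 139, 135), (151, 141, 134)]
111 [(151, 141, 137), (151, 139, 134), (151, 140, 134), (150, 139, 133), (149, 138, 132), (151, 138, 133), (152, 140, 135)]
```

View pics/s6.png

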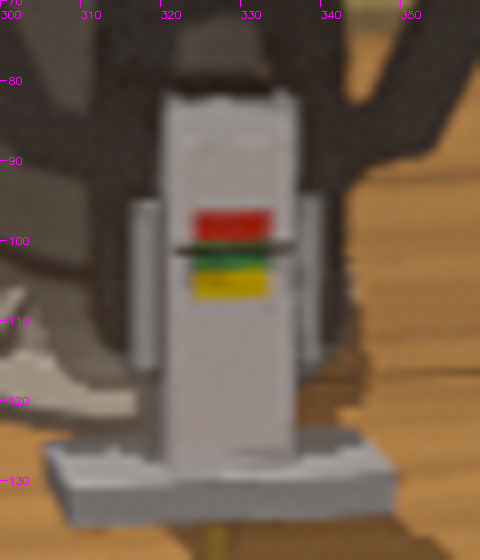

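```bash
python3 -c "
from h import *
go(.562,-.2924,.36,15.3);go(.562,-.2924,.55,15.3)"
```

```text
shift [ 0.7352  0.7415 -0.9069] turn [-0.2405 -0.1313  0.0539] mm 414.9 deg 25.1
shift [ 0.7628  0.1548 -0.6698] turn [-0.2405 -0.1313  0.0539] mm 308.1 deg 25.1
```

The tell-tale points into the green band, at about 21 mm: pointer at row 101, green between rows 99.6 and 103.4. Now I'll take the gauge back to the stand.

Emit:
step_arm --xyz '[[0.1,0.02,-0.1],[0.22,0.05,-0.2],[0.35,0.1,-0.33],[0.5,0.14,-0.45],[0.62,0.15,-0.57],[0.76,0.155,-0.67],[0.75,0.4,-0.77],[0.737,0.7,-0.89],[0.737,0.7,-0.89],[0.737,0.7,-0.89]]' --rotation '[[-0.08,-0.04,0.018],[-0.16,-0.09,0.036],[-0.2405,-0.1313,0.054],[-0.2405,-0.1313,0.054],[-0.2405,-0.1313,0.054],[-0.2405,-0.1313,0.054],[-0.2405,-0.1313,0.054],[-0.2405,-0.1313,0.054],[-0.2405,-0.1313,0.054],[-0.2405,-0.1313,0.054]]'

```text
clock: 16.88
tcp_pos: [0.5606, -0.2914, 0.369]
orientation: [-1.327, 1.02, -1.0]
contact_force: [-0.1, -0.0, -2.0]
grip_width: 0.0253
```

```bash
python3 -c "
from h import *
st();go(.562,-.2924,.30,15.3)"
```

```text
t 16.875 tcp [ 560.62 -291.38  369.05] F [-0.14 -0.04 -2.01] M [0.03  0.004 0.022] w 25.34 yaw 15.33 ydir [-0.0109  0.005  -0.9999]
shift [0.0063 0.2301 0.0057] turn [ 0.0059  0.0004 -0.0049] mm 69.1 deg 0.7
```

Emit:
step_arm --xyz '[[0.006,0.1,0.006],[0.006,0.2,0.006],[0.006,0.23,0.006],[0.006,0.23,0.006],[0.006,0.23,0.006],[0.006,0.23,0.006]]' --rotation '[[0.006,0,-0.005],[0.006,0,-0.005],[0.006,0,-0.005],[0.006,0,-0.005],[0.006,0,-0.005],[0.006,0,-0.005]]'

```text
clock: 17.62
tcp_pos: [0.5625, -0.2925, 0.3015]
orientation: [-1.323, 1.008, -1.012]
contact_force: [-0.8, -0.5, -1.6]
grip_width: 0.025
```

```bash
python3 -c "
from h import *
st();go(.562,-.2924,.25,15.3)
f=r.grab_frame('scene'); crop(f,200,150,270,240,6,'s7.png')
f=r.grab_frame('top'); crop(f,385,150,475,220,8,'t7.png')"
```

```text
t 17.625 tcp [ 562.53 -292.46  301.48] F [-0.84 -0.53 -1.63] M [0.017 0.015 0.021] w 24.97 yaw 15.33 ydir [ 2.2e-03 -9.0e-04 -1.0e+00]
shift [-0.0009  0.1716 -0.002 ] turn [-0.0012  0.0004  0.0009] mm 51.5 deg 0.1
```

View pics/s7.png

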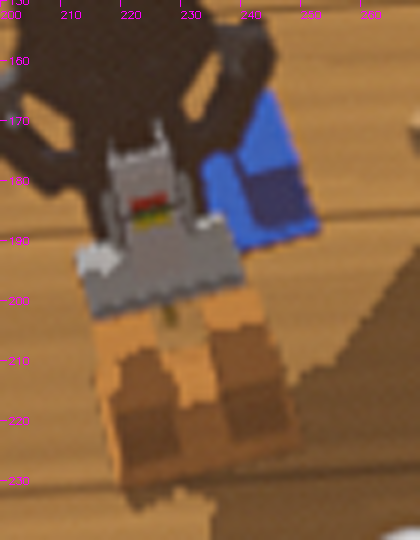

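The probe hangs over the gap at (226,203). I'll lower it onto the rails.

Emit:
step_arm --xyz '[[-0.001,0.06,-0.002],[-0.001,0.12,-0.002],[-0.001,0.165,-0.002],[-0.001,0.177,-0.002],[-0.001,0.185,-0.002],[-0.001,0.186,-0.002],[-0.001,0.186,-0.002]]' --rotation '[[0,0,0],[0,0,0],[0,0,0],[0,0,0],[0,0,0],[0,0,0],[0,0,0]]'

```text
clock: 18.6
tcp_pos: [0.5619, -0.2924, 0.2456]
orientation: [-1.323, 1.008, -1.012]
contact_force: [-0.4, 1.0, 0.9]
grip_width: 0.0248
```

```bash
python3 -c "
from h import *
st();go(.562,-.2924,.2455,15.3)"
```

```text
t 18.6 tcp [ 561.87 -292.38  245.57] F [-0.41  0.95  0.87] M [0.236 0.266 0.099] w 24.84 yaw 15.33 ydir [ 2.1e-03 -8.0e-04 -1.0e+00]
shift [0.0002 0.0002 0.0004] turn [-0.0012  0.0004  0.0009] mm 0.1 deg 0.1
```

Emit:
step_arm --xyz '[[0,0,0],[0,0,0],[0,0,0],[0,0,0],[0,0,0],[0,0,0],[0,0,0],[0,-0.03,0],[0,-0.15,0],[0,-0.3,0],[0,-0.45,0],[0,-0.45,0]]' --rotation '[[0,0,0],[0,0,0],[0,0,0],[0,0,0],[0,0,0],[0,0,0],[0,0,0],[0,0,0],[0,0,0],[0,0,0],[0,0,0],[0,0,0]]' --grip 0

```text
clock: 20.1
tcp_pos: [0.5627, -0.2929, 0.3858]
orientation: [-1.321, 1.001, -1.019]
contact_force: [0.8, 0.5, -0.9]
grip_width: 0.0854
```

```bash
python3 -c "
from h import *
st()
f=r.grab_frame('scene'); crop(f,200,165,270,240,7,'s8.png')
f=r.grab_frame('top'); crop(f,120,165,220,235,7,'t8.png')
"
```

```text
t 20.1 tcp [ 562.66 -292.85  385.77] F [ 0.79  0.5  -0.93] M [-0.007  0.056 -0.047] w 85.41 yaw 15.32 ydir [ 0.0103 -0.0043 -0.9999]
```

View pics/s8.png

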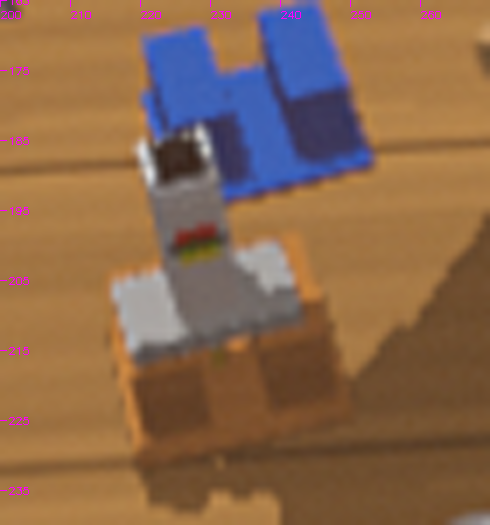

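View pics/t8.png

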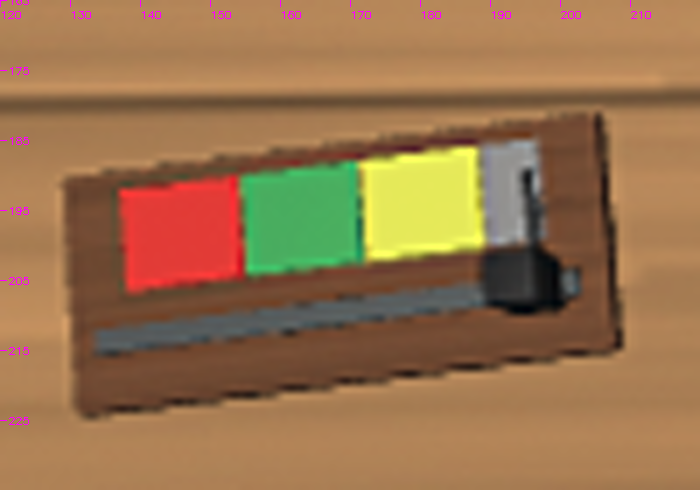

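The gauge is upright on its stand again. Next is the marker, whose grip is near (193,204) in the top view.

```bash
python3 -c "
from h import *
t=r.grab_frame('top'); s=r.grab_frame('scene')
crop(t,180,180,210,215,16,'tm.png'); crop(s,390,180,430,220,16,'sm.png')
a=np.radians(96.7); Y=np.array([np.cos(a),np.sin(a)]);X=np.array([Y[1],-Y[0]])
g=np.array([559.9,301.5])/1000
# pointer line px
for z in (.010,.013,.015):
  p=ray(t,[194.3,192],z)[0,:2]; print(z,p,'s=',.08+(p-g)@Y)
# track ends (z .01)
q=ray(t,[[134,213.2],[200,205]],.010)[:,:2]; print('track x off',(q-g)@X,'along',.08+(q-g)@Y)
for lat in (-.02,-.025,-.03,-.035):
  for c in (.01,): print(lat,proj(t,np.r_[g+X*lat+Y*(c-.08),.043]),proj(s,np.r_[g+X*lat+Y*(c-.08),.043]))
"
```

```text
0.01 [0.5677823  0.22818278] s= 0.0062638538114155595
0.013 [0.56730172 0.22717356] s= 0.0053176015223603545
0.015 [0.56698133 0.22650075] s= 0.004686766662990227
track x off [-0.03222398 -0.03276225] along [ 0.14930263 -0.00437217]
-0.02 [[188.48228607 198.38745789]] [[408.89939997 194.97068468]]
-0.025 [[188.66100892 200.58793553]] [[408.2822692  193.78751558]]
-0.03 [[188.84000882 202.79186124]] [[407.66843606 192.61096709]]
-0.035 [[189.01928642 204.99924327]] [[407.05787733 191.44098956]]
```

View pics/tm.png

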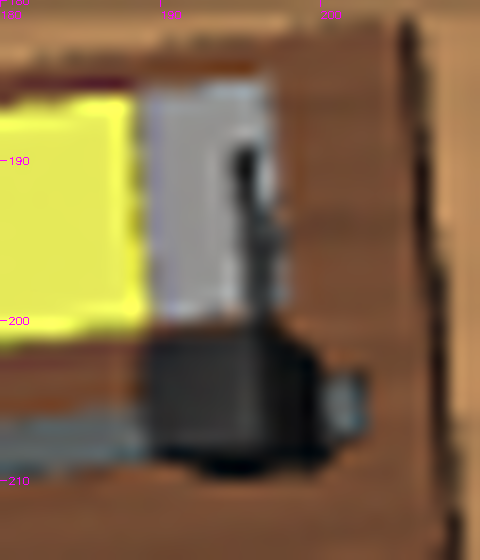

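View pics/sm.png

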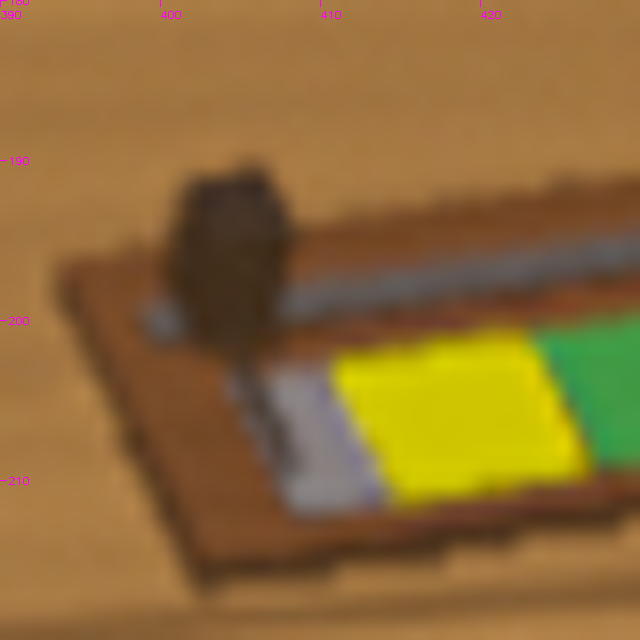

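```bash
python3 -c "
from h import *
import pickle
t,_=pickle.load(open('f0.pkl','rb'))
a=np.radians(96.7); Y=np.array([np.cos(a),np.sin(a)]);X=np.array([Y[1],-Y[0]])
g=np.array([559.9,301.5])/1000
p=ray(t,[192.25,203.8],.043)[0,:2]; print(p,.08+(p-g)@Y,(p-g)@X)
m=g+X*-.0325+Y*(.003-.08); print('marker est',m, 'goal',g+X*-.0325)
st(); go(*m,.36,6.7)"
```

```text
[0.53591958 0.22075162] 0.0026008868884335318 -0.03323761887352925
marker est [0.5366056  0.22123406] goal [0.52762195 0.2977082 ]
t 20.3 tcp [ 561.13 -292.03  379.55] F [-0.03 -0.17  0.08] M [-0.011  0.01   0.04 ] w 85.24 yaw 15.34 ydir [ 3.e-04 -1.e-04 -1.e+00]
shift [-1.6716  0.0649  0.3737] turn [-0.0002  0.096   0.0001] mm 514.2 deg 8.6
```

Emit:
step_arm --xyz '[[-0.15,0,0.03],[-0.33,0,0.06],[-0.5,0,0.1],[-0.68,0,0.14],[-0.85,0,0.18],[-0.98,0,0.22],[-0.98,0,0.22]]' --rotation '[[0,0.03,0],[0,0.06,0],[0,0.096,0],[0,0.096,0],[0,0.096,0],[0,0.096,0],[0,0.096,0]]'

```text
clock: 21.18
tcp_pos: [0.5466, 0.0131, 0.3784]
orientation: [-1.265, 1.12, -1.116]
contact_force: [1.6, 0.4, 0.0]
grip_width: 0.0857
```

```bash
python3 -c "
from h import *
st(); go(.5366,.2212,.26,6.7)"
```

```text
t 21.175 tcp [546.57  13.07 378.37] F [1.58 0.38 0.01] M [-0.027 -0.019 -0.033] w 85.65 yaw 7.09 ydir [-0.002   0.0014 -1.    ]
shift [-0.6919  0.3956  0.0534] turn [ 0.0011  0.0044 -0.001 ] mm 239.6 deg 0.4
```

Emit:
step_arm --xyz '[[-0.15,0,0.02],[-0.33,0.05,0.03],[-0.5,0.15,0.04],[-0.65,0.3,0.054],[-0.692,0.396,0.054],[-0.692,0.396,0.054],[-0.692,0.396,0.054]]' --rotation '[[0,0.004,0],[0,0.004,0],[0,0.004,0],[0,0.004,0],[0,0.004,0],[0,0.004,0],[0,0.004,0]]'

```text
clock: 22.05
tcp_pos: [0.5376, 0.2196, 0.2604]
orientation: [-1.262, 1.125, -1.123]
contact_force: [1.2, -0.4, -0.4]
grip_width: 0.0853
```

```bash
python3 -c "
from h import *
st(); go(.5366,.2212,.196,6.7)
f=r.grab_frame('top'); crop(f,130,160,230,240,7,'t9.png')"
```

```text
t 22.05 tcp [537.61 219.56 260.4 ] F [ 1.25 -0.44 -0.37] M [-0.014 -0.024  0.013] w 85.35 yaw 6.6 ydir [-1.5e-03  5.0e-04 -1.0e+00]
shift [-0.0057  0.2147 -0.0024] turn [ 0.0009 -0.0011 -0.0004] mm 64.4 deg 0.1
```

View pics/t9.png

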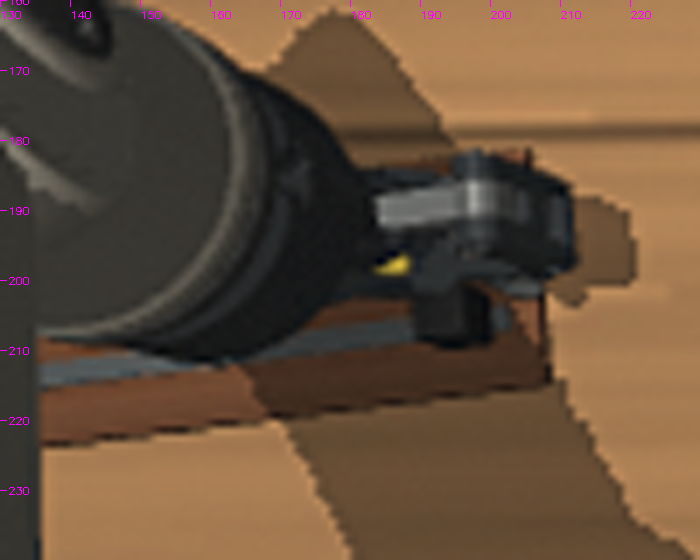

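The marker, at (193,203), lies between the open fingers. Going down, then closing gently.

Emit:
step_arm --xyz '[[-0.006,0.07,-0.002],[-0.006,0.14,-0.002],[-0.006,0.19,-0.002],[-0.006,0.215,-0.002],[-0.006,0.215,-0.002],[-0.006,0.215,-0.002]]' --rotation '[[0,0,0],[0,0,0],[0,0,0],[0,0,0],[0,0,0],[0,0,0]]'

```text
clock: 22.85
tcp_pos: [0.5374, 0.2215, 0.1972]
orientation: [-1.26, 1.124, -1.124]
contact_force: [0.1, -0.5, -0.4]
grip_width: 0.0857
```

Emit:
step_arm --xyz '[[0,0,0],[0,0,0],[0,0,0],[0,0,0],[0,0,0],[0,0,0],[0,0,0],[0,0,0]]' --rotation '[[0,0,0],[0,0,0],[0,0,0],[0,0,0],[0,0,0],[0,0,0],[0,0,0],[0,0,0]]' --grip 1 --force 25

```text
clock: 23.85
tcp_pos: [0.5374, 0.2214, 0.1973]
orientation: [-1.26, 1.124, -1.124]
contact_force: [-1.2, -1.7, 5.0]
grip_width: 0.0171
```

```bash
python3 -c "
from h import *
st()"
```

```text
t 23.85 tcp [537.4  221.42 197.32] F [-1.23 -1.69  5.04] M [-0.206  0.308 -0.014] w 17.08 yaw 6.57 ydir [ 8.0e-04  1.5e-03 -1.0e+00]
```

```bash
python3 -c "
from h import *
go(.5284,.2979,.1973,6.6)"
```

```text
shift [-0.2567  0.0004 -0.0006] turn [-0.0006 -0.0003 -0.0009] mm 77.0 deg 0.1
```

Emit:
step_arm --xyz '[[-0.03,0,0],[-0.07,0,0],[-0.11,0,0],[-0.15,0,0],[-0.19,0,0],[-0.23,0,0],[-0.257,0,0],[-0.257,0,0],[-0.257,0,0],[-0.257,0,0]]' --rotation '[[0,0,0],[0,0,0],[0,0,0],[0,0,0],[0,0,0],[0,0,0],[0,0,0],[0,0,0],[0,0,0],[0,0,0]]'

```text
clock: 25.1
tcp_pos: [0.5286, 0.2982, 0.1974]
orientation: [-1.259, 1.125, -1.123]
contact_force: [0.5, 1.7, -0.8]
grip_width: 0.0171
```

```bash
python3 -c "
from h import *
st()
f=r.grab_frame('scene'); crop(f,390,150,470,220,8,'s10.png')"
```

```text
t 25.1 tcp [528.55 298.16 197.38] F [ 0.47  1.68 -0.8 ] M [ 0.425 -0.116  0.009] w 17.14 yaw 6.57 ydir [ 9.0e-04  2.2e-03 -1.0e+00]
```

View pics/s10.png

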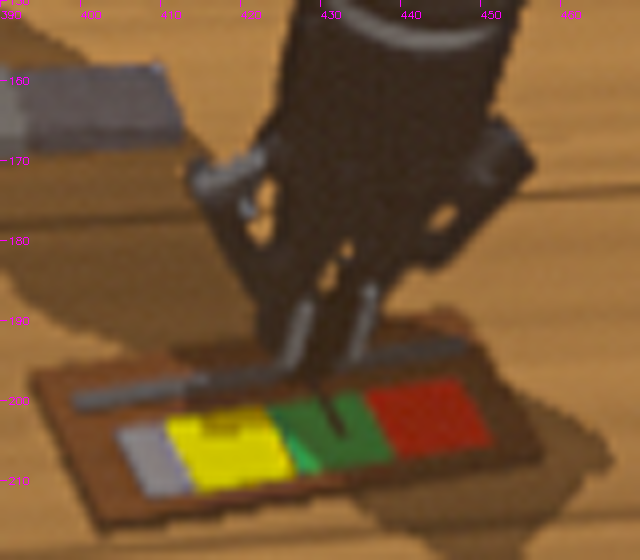

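The pointer is in the middle of green. Releasing and backing off.

Emit:
step_arm --xyz '[[0,0,0],[0,0,0],[0,0,0],[0,0,0],[0,0,0],[0,-0.1,0],[0,-0.25,0],[0,-0.4,0],[0.15,-0.55,0],[0.3,-0.7,-0.1],[0.4,-0.7,-0.3],[0.4,-0.7,-0.3],[0.4,-0.7,-0.3],[0.4,-0.7,-0.3]]' --rotation '[[0,0,0],[0,0,0],[0,0,0],[0,0,0],[0,0,0],[0,0,0],[0,0,0],[0,0,0],[0,0,0],[0,0,0],[0,0,0],[0,0,0],[0,0,0],[0,0,0]]' --grip 0

```text
clock: 26.9
tcp_pos: [0.4535, 0.1691, 0.407]
orientation: [-1.259, 1.124, -1.122]
contact_force: [-0.1, 0.3, -0.3]
grip_width: 0.0852
```

```bash
python3 -c "
from h import *
st()
s=r.grab_frame('scene'); t=r.grab_frame('top')
cv2.imwrite('pics/s11.png',s['pixels'][:,:,::-1]);cv2.imwrite('pics/t11.png',t['pixels'][:,:,::-1])
crop(s,390,170,470,220,8,'s11c.png')
crop(s,200,165,260,235,8,'s11g.png')"
```

```text
t 26.9 tcp [453.52 169.15 407.02] F [-0.1   0.33 -0.28] M [0.034 0.034 0.02 ] w 85.18 yaw 6.62 ydir [ 0.0012  0.0026 -1.    ]
```

View pics/t11.png

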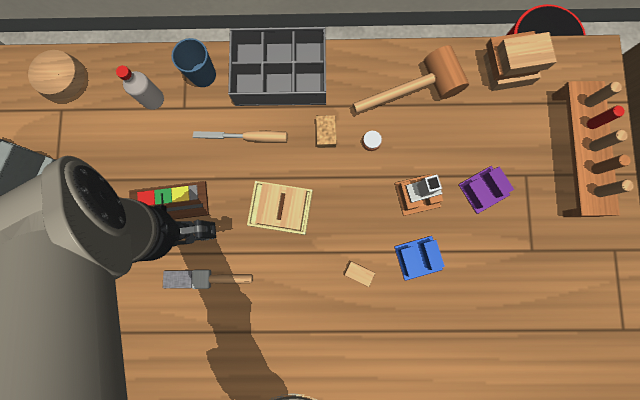

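View pics/s11c.png

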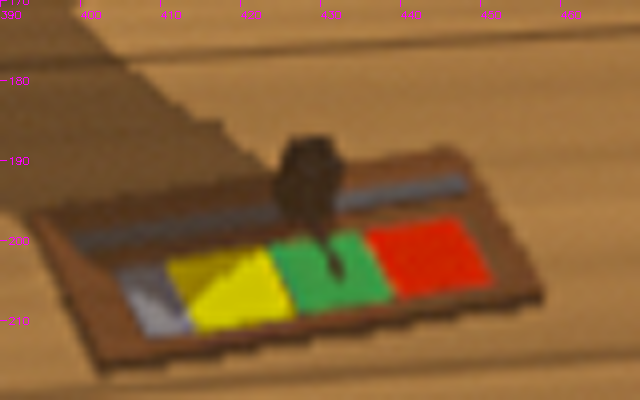

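View pics/s11g.png

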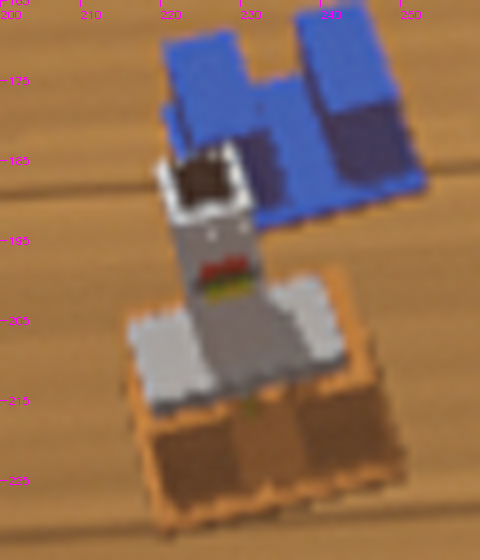

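```bash
python3 -c "
from h import *
print(r.hand_in())"
```

```text
the job is handed in; nothing more can be done
None
```

The job is done and handed in at about 27 s of the 72 s. The tell-tale showed green, and the marker is in the middle of green.

- **Measuring:** I found the slot by sight and lowered the gauge over it. There was no contact down to about 4 mm below the face, so the probe was in the slot. The foot met the block at tool height 246.4 mm, against 246.6 mm expected. I pressed it there with about 16–20 N for over a second.
- **Reading:** Held up close to the camera, the tell-tale pointed to about 21 mm, inside green (17–23 mm).
- **Return and marker:** The gauge is back upright on the orange stand. I slid the marker to about 80 mm, and the last picture shows it in the middle of green. The other items look unmoved, and the arm is clear of everything.
- **One disagreement:** The spring force, averaged from noisy readings, suggested a push of only about 17 mm, on the yellow/green line. I went by the picture, which clearly showed the pointer within green.

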